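Nest the measuring cups with their handles fanned

TASK

Put the three steel measuring cups away as one nest: leave the large one (blue handle) where it stands, seat the medium one (green handle) in it and the small one (red handle) in the medium one. Fan the handles, neighbouring ones about 45 degrees apart, so that none lies over another and every cup sits upright on the floor of the one below.

Things in the scene. Friction and masses are not known exactly. Their poses are not given: they have to be found in the camera images.
- cup_large: large open round steel measuring cup, blue handle, 400 g. Origin: centre of its underside, z up. Outside diameter 112 mm at the rim, 100 at the foot, 44 mm tall; wall 2.5, floor 4 mm. Its level handle runs along its own -x. Stands in the middle, handle roughly toward the robot.
- cup_medium: medium open round steel measuring cup, green handle, 120 g. Origin: centre of its underside, z up. Outside diameter 86 mm at the rim, 74 at the foot, 47 mm tall; wall 2.5, floor 4 mm. Its level handle runs along its own -x. Starts left or right of the large cup, handle roughly to the robot. Seated, its underside is 4 mm above the large cup's; it cannot seat with its handle over the blue one.
- cup_small: small open round steel measuring cup, red handle, 80 g. Origin: centre of its underside, z up. Outside diameter 62 mm at the rim, 50 at the foot, 50 mm tall; wall 2.5, floor 4 mm. Its level handle runs along its own -x. Starts on the other side of the large cup, handle roughly toward the robot. Seated in the medium cup, its underside is 4 mm above the medium cup's.
- cup_large_end (a point): point near the large cup's handle end, 140 mm from the cup's axis, 46 mm above its underside (the grip's mid-height). The blue grip spans 71 to 145 mm from the axis, 15 mm wide, 9 mm thick (a thin steel strap joins it to the rim): grasp it from above, across, about 100 mm from the axis
- cup_medium_end (a point): point near the medium cup's handle end, 140 mm from the cup's axis, 49 mm above its underside (the grip's mid-height). The green grip spans 71 to 145 mm from the axis, 15 mm wide, 9 mm thick (a thin steel strap joins it to the rim): grasp it from above, across, about 100 mm from the axis
- cup_small_end (a point): point near the small cup's handle end, 140 mm from the cup's axis, 52 mm above its underside (the grip's mid-height). The red grip spans 71 to 145 mm from the axis, 15 mm wide, 9 mm thick (a thin steel strap joins it to the rim): grasp it from above, across, about 100 mm from the axis

How it is judged:
By the outcome, as a careful person would: the job done as asked, in the order asked, and still so for the second after the job is handed in, with the robot touching nothing.
It also fails if it takes over 58 s, if anything falls off the work surface, if the arm or the gripper's body presses on something with over 40 N, if the wrist force passes 120 N, or if a joint passes its speed limit or range.

ROBOT

A 7-joint arm with a two-finger parallel gripper is mounted at the origin on a cart in front of the work surface, level with it; the furniture and walls round the work are solid. World frame = base frame: x ahead of the robot, y to its left, z up, the work surface at z = 0. Lengths are in mm, angles in rad, forces in N, time in s.
With the tool pointing down it reaches from about 400 to 850 mm from the base axis. Payload 4.4 kg.
Tool frame: the origin (TCP) lies on the centre line of the jaws, within the pads' length; the fingertips stand 22 mm ahead of it and the grasp point (between the pads) lies 3 mm ahead of it; z points along the fingers, y is the line along which they close (so a half turn about z gives the same grasp; the last joint's range is limited). The gripper opens to 94 mm and grips with 3 to 60 N. Pads are 16 mm wide; open, the fingers measure 119 mm over their backs; the gripper's body (75 mm by 177 mm) begins 78 mm behind the grasp point.
Start: joints at [-1.353, 0.628, 0.038, 1.517, -0.027, 0.996, -0.02], TCP at [181.978, 624.021, 188.478] pointing down, gripper open.
Joint ranges: [-3.06, 3.06], [-0.37, 2.12], [-1.25, 1.32], [0.18, 2.47], [-1.1, 4.24], [0.23, 1.98], [-2.94, 2.94]. Speed limits (rad/s): [2.57, 2.57, 3.14, 3.14, 3.14, 3.14, 3.14].

INTERFACE

Orientations are given as a unit quaternion [x, y, z, w].
In Python, from bench import manip, optics gives the robot as it stands.
- The arm moves only by the shell command python3 -m pendant 'ROWS' [FORCE]. ROWS is a JSON object of lists of equal length, an entry for each row: "claw": the opening, from -1 (shut) to 1 (fully open); "travel": the shift along the tool's x, y, z scaled (see below), a list of three; "turn": the turn, a rotation vector about the tool's x, y, z scaled (see below), a list of three. A call has 1 to 20 rows; each row is the pose to reach, as a shift and turn from the pose commanded when the call began, along the tool's axes at that moment; what a row does not reach only later rows make up. The controller multiplies each number of a shift by 300 mm and each number of a turn by 60 degrees. A row lasts 1/10 s, in which the tool goes at most 50 mm and 8.59 degrees, less where a joint would pass 70% of its speed; a pose out of reach is approached as far as the arm can. A call with a number of a shift or a turn outside -1 to 1 is refused whole. A call with a gripper value outside its range is refused whole. The fingers move at their own pace and stop on an object; FORCE is the grip in N (left out, the last holds). Time passes only in rows, so rows that repeat a pose let the fingers close. It gives the time, the measured TCP pose, the force, the opening and the grip force at its end, in the units of the state.
- manip.sense(): the state, without advancing time (a new reading comes with each control period).
- optics.snapshot(name): name is "scene" or "top"; returns (picture, depth): 400x640x3 uint8, red, green, blue; 400x640 float32, mm along the optical axis (not along the pixel's ray), 0 where there is no reading.
- optics.camera_info(name): a dict with "fx", "fy", "cx", "cy" (pixels), "k1" (the pictures are not rectified: a ray, as slopes to the right and down, at radius r is drawn at 1 + k1 r^2 times it, then the intrinsics apply), "world_to_cam" (4x4, takes a point from world to camera coordinates). Camera axes: x right, y up, looking along -z (the intrinsics and any distortion apply to the point x, -y, -z); pixel columns grow to the right and rows downward; lengths in mm; the calibration is good to about 2 mm. A picture is of the moment at which its call begins. camera_info takes no time and is no camera call.
- manip.hand_in(): hands the job in; it is judged then, once.
The state is a dict: "clock": time; "joints": joint angles; "joint_velocities": joint speeds; "joint_efforts": joint torques, N m; "ee_pos": TCP position; "eef_rot": TCP orientation; "force": force on the tool from outside, world axes, zero at the start; "wrist_torque": the same for the moment, N m; "finger_gap": finger opening in mm; "grasp_force": force on a finger pad.
Only numpy, scipy, OpenCV 4.12 (cv2) and the standard library are available. Lean on these libraries where they do the work, as an engineer would, in place of code of your own. Each camera call takes 0.05 s, during which the arm holds its last target. There are 200 camera calls.

## Working session

There is one attempt and no reset: what is moved stays moved. The work goes in short steps, Python scripts to look and compute and a shell command to move; the robot and the scene stay as the last step left them, time stands still between calls to the robot, and variables do not carry over. Pictures are saved under pics/ and viewed, at most 10 in all, crops included, and the job is handed in when it is done.

```bash
ls; mkdir -p pics; python3 - <<'E'
from bench import manip, optics
import cv2,numpy as np
print(manip.sense())
for n in("scene","top"):
    p,d=optics.snapshot(n); cv2.imwrite(f"pics/{n}0.png",p[:,:,::-1]); np.savez(f"{n}0.npz",p=p,d=d)
    c=optics.camera_info(n); print(n,c)
E
```

```text
pics
{'clock': 0.0, 'joints': array([-1.35278361,  0.62930637,  0.03845568,  1.51837524, -0.02699348,
        0.99628754, -0.02001662]), 'joint_velocities': array([-1.24353016e-03,  2.81606032e-04, -1.47407006e-03,  8.59820860e-04,
       -2.68597685e-04, -9.50327543e-05, -8.01905838e-04]), 'joint_efforts': array([ 9.67030865e-04, -5.49722242e+01,  1.14403166e+00, -1.86637348e+01,
       -5.21851983e-02,  2.37435289e-02,  1.53422989e-04]), 'ee_pos': array([181.7985127 , 623.32877372, 187.57785713]), 'eef_rot': array([ 1.41442547e-01,  9.89946030e-01, -9.22100298e-04, -1.13498964e-04]), 'force': array([ 0.39874428,  0.71083758, -0.06596904]), 'wrist_torque': array([-0.05914933, -0.0184034 , -0.01698164]), 'grasp_force': 0.0, 'finger_gap': 93.75647461778576}
scene {'fx': 437.6803123153182, 'fy': 437.6803123153182, 'cx': 313.5841854635362, 'cy': 203.52397244075658, 'k1': -0.029560458492270545, 'world_to_cam': array([[ 8.85327662e-01, -4.64908550e-01,  7.41423590e-03,
        -3.92979931e+02],
       [ 2.45312645e-01,  4.80577162e-01,  8.41942573e-01,
        -2.27046697e+02],
       [-3.94989414e-01, -7.43576244e-01,  5.39516202e-01,
        -6.04202500e+02],
       [ 0.00000000e+00,  0.00000000e+00,  0.00000000e+00,
         1.00000000e+00]])}
top {'fx': 418.53399279107055, 'fy': 418.53399279107055, 'cx': 330.96746951944914, 'cy': 200.5793056629683, 'k1': -0.0007848624326544219, 'world_to_cam': array([[-2.65325916e-02, -9.99647941e-01, -1.25603768e-04,
         1.32022968e+02],
       [ 9.87451250e-01, -2.62284350e-02,  1.55730852e-01,
        -5.08016178e+02],
       [-1.55679320e-01,  4.00791550e-03,  9.87799517e-01,
        -9.71242204e+02],
       [ 0.00000000e+00,  0.00000000e+00,  0.00000000e+00,
         1.00000000e+00]])}
```

View pics/top0.png

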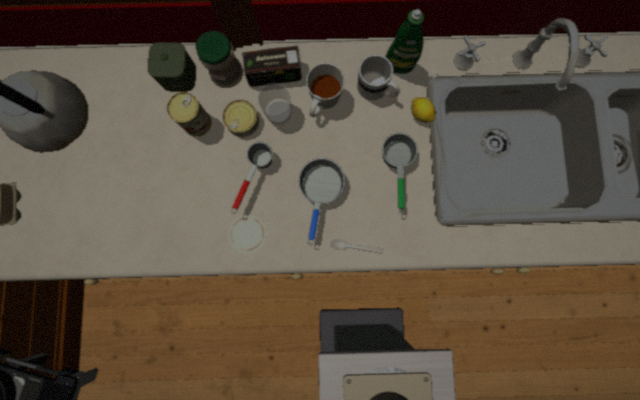

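View pics/scene0.png

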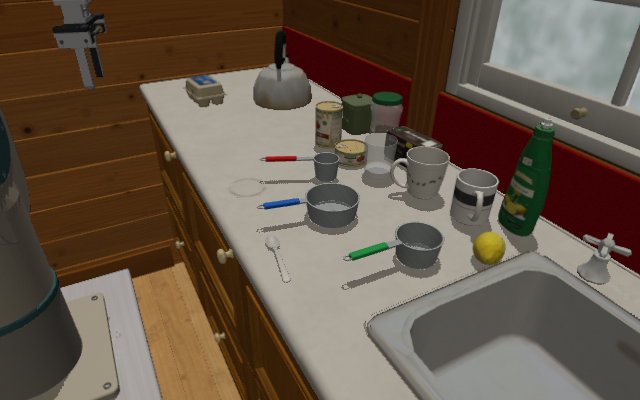

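The top view shows the large cup at (322,183) with its blue grip ending at (313,242). The medium cup is at (400,152) with its green grip ending at (402,210), and the small cup is at (260,156) with its red grip ending at (238,208). The scene view agrees, and the space around the three handles is free.

```bash
cat > h.py <<'E'
from bench import manip, optics
import cv2,numpy as np
from scipy.spatial.transform import Rotation as R
def ray(n,uv):
    c=optics.camera_info(n); K=np.array([[c['fx'],0,c['cx']],[0,c['fy'],c['cy']],[0,0,1.]])
    s=cv2.undistortPoints(np.float64(uv).reshape(-1,1,2),K,np.array([c['k1'],0,0,0,0.]))[:,0]
    W=c['world_to_cam']; d=np.c_[s[:,0],-s[:,1],-np.ones(len(s))]@W[:3,:3]
    return -W[:3,:3].T@W[:3,3],d
def plane(n,uv,z):
    o,d=ray(n,uv); return (o+d*((z-o[2])/d[:,2])[:,None])[:,:2]
H={'blue':((105,128),46),'green':((50,80),49),'red':((172,8),52)}
def mask(p,col):
    h,s,v=cv2.split(cv2.cvtColor(p,cv2.COLOR_RGB2HSV)); a,b=H[col][0]
    m=((h>=a)&(h<=b) if a<b else (h>=a)|(h<=b))&(s>130)&(v>50)
    return m.astype(np.uint8)
def handle(n,p,col,z,box):
    m=mask(p,col); k=np.zeros_like(m); x0,y0,x1,y1=box; k[y0:y1,x0:x1]=1; m&=k
    N,l,st,_=cv2.connectedComponentsWithStats(m); i=1+np.argmax(st[1:,4])
    v,u=np.nonzero(l==i); P=plane(n,np.c_[u,v],z)
    c=P.mean(0); w,E=np.linalg.eigh(np.cov(P.T)); e=E[:,1]; e=e if e[0]<0 or abs(e[0])<.3 else -e
    t=(P-c)@e
    return len(u),c,e,t.min(),t.max()
def tool():
    s=manip.sense(); q=R.from_quat(s['eef_rot']).as_matrix(); return s,q
def go(xyz,yaw):   # yaw: world angle of tool y axis (deg), tool down
    s,q=tool(); sh=q.T@(np.array(xyz)-s['ee_pos'])/300
    c,si=np.cos(np.radians(yaw)),np.sin(np.radians(yaw))
    T=np.array([[-si*-1*-1,c,0],[c,si,0],[0,0,-1]]).astype(float)
    T=np.column_stack([np.cross([c,si,0],[0,0,-1]),[c,si,0],[0,0,-1]])
    rv=R.from_matrix(q.T@T).as_rotvec(degrees=True)/60
    print('travel',sh.round(4),'turn',rv.round(4),'at',s['ee_pos'].round(1),'t',s['clock'])
E
cat > m.py <<'E'
from h import *
p,_=optics.snapshot('top') if 0 else (np.load('top0.npz')['p'],0)
q=np.load('scene0.npz')['p']
B={'blue':(290,190,340,260),'green':(385,160,420,225),'red':(225,160,265,220)}
S={'blue':(250,190,310,215),'green':(335,230,405,275),'red':(255,145,325,170)}
for c in B:
    for n,im,b in(('top',p,B[c]),('scene',q,S[c])):
        k,o,e,a,z=handle(n,im,c,H[c][1]+(4 if n=='top' else 2),b)
        mid=o+e*(a+z)/2; ctr=mid-e*108
        print(c,n,k,'mid',mid.round(1),'len',round(z-a,1),'ang',np.degrees(np.arctan2(e[1],e[0])).round(1),'cup',ctr.round(1))
for c,uv,z in(('blue',(322,182),44),('green',(400,151),47),('red',(260,156),50)): print(c,plane('top',[uv],z).round(1))
E
python3 m.py
```

```text
blue top 141 mid [454.7 161.6] len 68.8 ang 168.3 cup [560.4 139.7]
blue scene 208 mid [453.5 158.2] len 72.6 ang 169.2 cup [559.6 138. ]
green top 141 mid [523.3 -49.2] len 68.1 ang 177.5 cup [631.2 -53.9]
green scene 289 mid [522.7 -50.7] len 74.6 ang 179.1 cup [630.7 -52.3]
red top 161 mid [530.  333.5] len 70.8 ang 156.0 cup [628.7 289.5]
red scene 151 mid [528.6 329.5] len 72.7 ang 158.1 cup [628.9 289.2]
blue [[556.8 139. ]]
green [[628.4 -53.4]]
red [[624.  288.2]]
```

```bash
python3 -c "
from h import *
go([535,-50.5,170],88.5)"
```

```text
travel [-1.7592 -1.8269  0.0621] turn [-1.60e-03 -2.00e-04 -2.46e-01] at [181.8 623.4 187.7] t 0.1
```

```bash
python3 -m pendant '{"claw":[0,0,0,0,0,0,0,0,0],"travel":[[-0.88,-0.92,0],[-0.88,-0.92,0],[-0.88,-0.92,0],[-0.88,-0.92,0],[-0.88,-0.92,0],[-0.88,-0.92,0],[-0.88,-0.92,0],[-0.88,-0.92,0],[-0.88,-0.92,0]],"turn":[[0,0,0],[0,0,0],[0,0,0],[0,0,0],[0,0,0],[0,0,0],[0,0,0],[0,0,0],[0,0,0]]}' 60; python3 -c "
from h import *
go([535,-50.5,170],88.5)"
```

```text
clock: 1.0
ee_pos: [360.2, 280.1, 188.4]
eef_rot: [0.146, 0.989, -0.001, 0.0]
force: [-0.2, 0.8, -0.6]
finger_gap: 47.1
grasp_force: 0.0
travel [-0.8754 -0.8873  0.0644] turn [-0.0024  0.0007 -0.254 ] at [360.2 280.1 188.4] t 1.0
```

```bash
python3 -m pendant '{"claw":[0,0,0,0,0,0,0,0,0,0,0],"travel":[[-0.87,-0.89,0.06],[-0.87,-0.89,0.06],[-0.87,-0.89,0.06],[-0.87,-0.89,0.06],[-0.87,-0.89,0.06],[-0.87,-0.89,0.06],[-0.87,-0.89,0.06],[-0.87,-0.89,0.06],[-0.87,-0.89,0.06],[-0.87,-0.89,0.06],[-0.87,-0.89,0.06]],"turn":[[0,0,-0.25],[0,0,-0.25],[0,0,-0.25],[0,0,-0.25],[0,0,-0.25],[0,0,-0.25],[0,0,-0.25],[0,0,-0.25],[0,0,-0.25],[0,0,-0.25],[0,0,-0.25]]}' 60; python3 -c "
from h import *
go([535,-50.5,52],88.5)"
```

```text
clock: 2.1
ee_pos: [533.3, -41.8, 170.2]
eef_rot: [0.01, 1.0, 0.001, -0.0]
force: [0.3, 0.7, -1.0]
finger_gap: 47.1
grasp_force: 0.0
travel [-0.0065 -0.0293  0.3941] turn [ 0.0013 -0.001   0.0067] at [533.3 -41.8 170.2] t 2.1
```

```bash
python3 -m pendant '{"claw":[0,0,0],"travel":[[0,0,0.2],[0,0,0.2],[0,0,0.2]],"turn":[[0,0,0],[0,0,0],[0,0,0]]}' 60; python3 -c "
from h import *
go([535,-50.5,52],88.5)"
```

```text
clock: 2.4
ee_pos: [531.9, -42.7, 109.2]
eef_rot: [0.01, 1.0, 0.0, -0.002]
force: [-0.2, 0.8, 0.4]
finger_gap: 47.0
grasp_force: 0.0
travel [-0.0118 -0.026   0.1907] turn [ 0.0006 -0.0046  0.0061] at [531.9 -42.7 109.2] t 2.4
```

```bash
python3 -m pendant '{"claw":[0,0,0,0,0,0],"travel":[[-0.01,-0.026,0],[-0.01,-0.026,0.1],[-0.01,-0.026,0.19],[-0.01,-0.026,0.19],[-0.01,-0.026,0.19],[-0.01,-0.026,0.19]],"turn":[[0,0,0.006],[0,0,0.006],[0,0,0.006],[0,0,0.006],[0,0,0.006],[0,0,0.006]]}' 60; python3 -c "
from h import *
go([535,-50.5,52],88.5)
p,d=optics.snapshot('scene'); cv2.imwrite('pics/a.png',cv2.resize(p[150:350,250:500,::-1],None,fx=3,fy=3))"
```

```text
clock: 3.0
ee_pos: [538.4, -52.4, 55.3]
eef_rot: [0.014, 1.0, -0.0, 0.002]
force: [0.3, -0.4, 1.1]
finger_gap: 47.2
grasp_force: 0.0
travel [0.0115 0.0062 0.0111] turn [-0.0002  0.0032 -0.0023] at [538.4 -52.4  55.3] t 3.0
```

View pics/a.png

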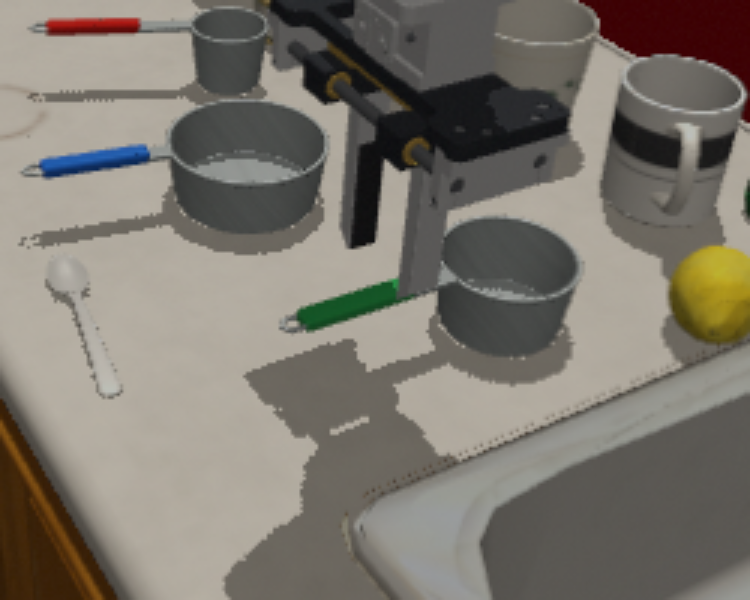

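The fingers straddle the green grip near its inner end, at about (415,270) in the crop. I'll adjust slightly and close.

```bash
python3 -m pendant '{"claw":[0,0,-1,-1,-1,-1,-1,-1,-1,-1],"travel":[[0.015,0.005,0.01],[0.015,0.005,0.01],[0.015,0.005,0.01],[0.015,0.005,0.01],[0.015,0.005,0.01],[0.015,0.005,0.01],[0.015,0.005,0.01],[0.015,0.005,0.01],[0.015,0.005,0.01],[0.015,0.005,0.01]],"turn":[[0,0,0],[0,0,0],[0,0,0],[0,0,0],[0,0,0],[0,0,0],[0,0,0],[0,0,0],[0,0,0],[0,0,0]]}' 60; python3 -c "
from h import *
go([535,-50.5,52],88.5)"
```

```text
clock: 4.05
ee_pos: [532.3, -50.5, 50.5]
eef_rot: [0.014, 1.0, -0.0, 0.0]
force: [0.5, 1.4, 0.1]
finger_gap: 0.6
grasp_force: 0.0
travel [-0.0089  0.0003 -0.0052] turn [-0.     0.    -0.002] at [532.3 -50.5  50.5] t 4.05
```

The fingers closed on nothing, so I need another look.

```bash
python3 -c "
from h import *
p,d=optics.snapshot('scene'); a=cv2.resize(p[190:310,300:460,::-1],None,fx=3,fy=3)
t,d2=optics.snapshot('top'); b=cv2.resize(t[120:240,350:450,::-1],None,fx=3,fy=3); cv2.imwrite('pics/b.png',np.hstack([a,b]))
np.savez('b.npz',p=p,t=t,d=d,d2=d2)"
```

```text
(no output)
```

View pics/b.png

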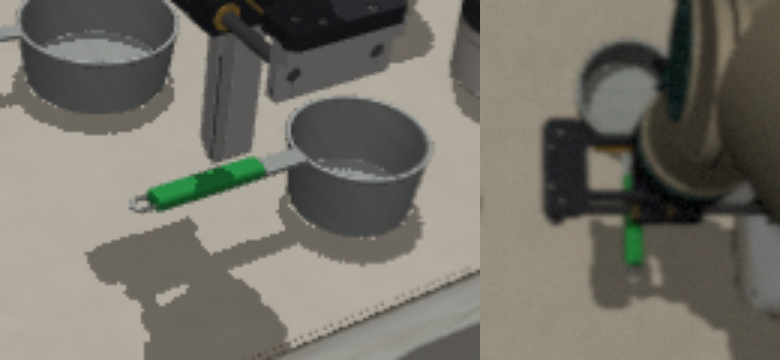

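```bash
python3 -c "
from h import *
tip=[300+228/3,190+158/3]
for z in(28,40,54,60): print(z,plane('scene',[tip],z).round(1))
b=np.load('b.npz')
print(b['d'][228:246:3,368:386:3].round())
o,d=ray('scene',[tip]);D=b['d'][235:240,372:378].mean();print((o+d[0]*D).round(1))
u=[350+632/3,240/3+120];print(plane('top',[u],53))
s,q=tool();print(s['ee_pos'],s['eef_rot'],s['joints'],s['finger_gap'])"
```

```text
28 [[565.3 -14.5]]
40 [[555.5 -26.9]]
54 [[544.1 -41.3]]
60 [[539.2 -47.5]]
[[728. 724. 712. 708. 712. 712.]
 [731. 724. 714. 712. 715. 719.]
 [734. 722. 717. 716. 719. 721.]
 [738. 728. 719. 718. 725. 726.]
 [741. 729. 722. 725. 725. 731.]
 [850. 733. 735. 849. 762. 760.]]
[524.4 -66.4  78.3]
[[ 496.11591259 -429.06249069]]
[532.25198527 -50.50041641  50.44071011] [ 1.41464868e-02  9.99899932e-01  1.31150146e-05 -4.17359170e-05] [ 0.02328375  0.66691184  0.02846779  1.96041354 -0.03581389  0.51482336
  1.61933303] 0.13710402567382068
```

```bash
python3 -c "
from h import *
b=np.load('b.npz');c=optics.camera_info('scene')
for col in (374,380):
  for r in range(212,262,4):
    o,d=ray('scene',[[col,r]]); print(col,r,b['d'][r,col].round(),(o+d[0]*b['d'][r,col]).round(0),b['p'][r,col])
"
```

```text
374 212 700.0 [524. -54. 132.] [78 77 75]
374 216 703.0 [524. -55. 125.] [78 77 75]
374 220 705.0 [523. -56. 118.] [79 78 76]
374 224 708.0 [523. -58. 111.] [78 77 75]
374 228 712.0 [524. -58. 103.] [78 77 75]
374 232 715.0 [524. -59.  96.] [78 77 75]
374 236 716.0 [522. -62.  90.] [79 78 76]
374 240 722.0 [523. -62.  81.] [83 81 80]
374 244 845.0 [583.  14.  -1.] [176 170 158]
374 248 749.0 [534. -51.  53.] [22 86 39]
374 252 747.0 [531. -55.  48.] [17 70 31]
374 256 815.0 [562. -17.  -1.] [177 170 159]
374 260 807.0 [557. -25.  -2.] [176 169 158]
380 212 692.0 [528. -64. 136.] [90 89 87]
380 216 696.0 [528. -64. 129.] [89 88 87]
380 220 703.0 [531. -62. 119.] [89 88 86]
380 224 707.0 [531. -63. 111.] [89 88 87]
380 228 712.0 [532. -63. 103.] [90 88 87]
380 232 720.0 [535. -61.  93.] [90 89 87]
380 236 723.0 [534. -62.  86.] [90 88 87]
380 240 725.0 [534. -64.  79.] [90 88 87]
380 244 757.0 [549. -47.  54.] [ 38 142  68]
380 248 749.0 [543. -56.  53.] [ 32 123  58]
380 252 826.0 [580. -11.  -2.] [176 170 158]
380 256 814.0 [572. -22.  -1.] [177 170 160]
380 260 803.0 [565. -32.   1.] [177 170 158]
```

```bash
python3 -c "
from h import *
for t in ([250+420/3,150+296/3],[250+360/3,150+247/3]):
  for z in (30,50,60,70,80): print(z,plane('scene',[t],z).round(0))
p,d=optics.snapshot('scene')
for r in (236,240): print(d[r,380], ray('scene',[[380,r]])[1][0]*d[r,380]+ray('scene',[[380,r]])[0])
print(manip.sense()['ee_pos'])
c=optics.camera_info('scene');W=c['world_to_cam']
for P in ([532,-50,28],[532,-50,77]):
  q=W[:3,:3]@P+W[:3,3];print(c['cx']+c['fx']*q[0]/-q[2],c['cy']+c['fy']*q[1]/q[2])
"
```

```text
30 [[576. -43.]]
50 [[559. -62.]]
60 [[551. -72.]]
70 [[542. -82.]]
80 [[534. -92.]]
30 [[572.  15.]]
50 [[555.  -7.]]
60 [[547. -18.]]
70 [[538. -29.]]
80 [[530. -40.]]
722.3393 [534.24093296 -62.52459498  85.98613933]
726.9148 [534.95253222 -62.80749719  77.63646297]
[532.28268636 -50.51599112  50.44437654]
371.86145729773773 259.2324437508884
374.1719628764814 236.6882456883644
```

The depth readings put the closed fingertips at z≈75, directly above the grip. The reported height is therefore about 44 mm too low for the real fingertips, while x and y agree. I'll open and descend in stages.

```bash
python3 -m pendant '{"claw":[0,0,0,0,0,0,0,0,0],"travel":[[0,0,0],[0,0,0],[0,0,0],[0,0,0],[0,0,0.04],[0,0,0.08],[0,0,0.08],[0,0,0.08],[0,0,0.08]],"turn":[[0,0,0],[0,0,0],[0,0,0],[0,0,0],[0,0,0],[0,0,0],[0,0,0],[0,0,0],[0,0,0]]}' 60; python3 -c "
from h import *
p,d=optics.snapshot('scene'); cv2.imwrite('pics/c.png',cv2.resize(p[190:310,300:460,::-1],None,fx=4,fy=4))
for col in (384,388,392):
  for r in range(232,270,4):
    o,dd=ray('scene',[[col,r]]); print(col,r,(o+dd[0]*d[r,col]).round(0),p[r,col])
"
```

```text
clock: 5.1
ee_pos: [532.3, -50.5, 26.4]
eef_rot: [0.014, 1.0, 0.0, -0.0]
force: [0.2, -0.6, 0.2]
finger_gap: 47.0
grasp_force: 0.0
384 232 [522. -86. 114.] [84 83 81]
384 236 [523. -87. 106.] [95 93 92]
384 240 [524. -87.  98.] [91 89 88]
384 244 [525. -86.  89.] [92 90 89]
384 248 [526. -87.  81.] [90 89 88]
384 252 [528. -85.  70.] [91 90 88]
384 256 [529. -85.  62.] [91 89 88]
384 260 [529. -86.  54.] [93 91 89]
384 264 [567. -43.  -2.] [176 169 157]
384 268 [560. -52.  -1.] [179 172 161]
388 232 [ 496. -127.  149.] [68 69 66]
388 236 [ 498. -125.  140.] [83 81 81]
388 240 [532. -87.  95.] [91 89 88]
388 244 [533. -86.  86.] [91 90 89]
388 248 [534. -87.  78.] [90 89 87]
388 252 [534. -88.  70.] [90 89 87]
388 256 [537. -86.  59.] [90 89 87]
388 260 [579. -38.  -1.] [142 137 129]
388 264 [571. -48.  -0.] [177 170 159]
388 268 [565. -57.  -0.] [175 169 156]
392 232 [ 501. -130.  149.] [91 90 89]
392 236 [ 502. -130.  142.] [91 89 88]
392 240 [539. -88.  94.] [91 90 88]
392 244 [570. -53.  50.] [115 117 114]
392 248 [608. -11.  -2.] [179 173 162]
392 252 [599. -22.  -1.] [179 173 161]
392 256 [593. -31.  -2.] [179 171 160]
392 260 [585. -42.  -0.] [115 109 101]
392 264 [579. -50.  -1.] [179 172 161]
392 268 [572. -59.  -1.] [108 103  95]
```

View pics/c.png

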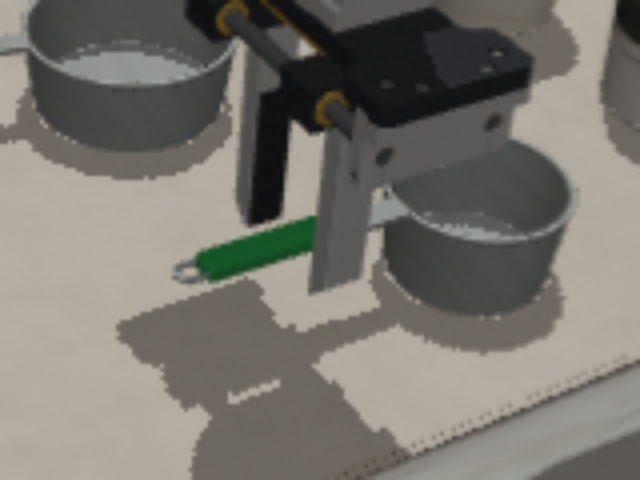

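The fingers now straddle the grip at about (315,235) in the crop, with tips at z≈52. Another 21 mm down is needed before closing.

```bash
python3 -m pendant '{"claw":[0,0,0,-1,-1,-1,-1,-1,-1,-1,-1],"travel":[[0,0,0.04],[0,0,0.07],[0,0,0.07],[0,0,0.07],[0,0,0.07],[0,0,0.07],[0,0,0.07],[0,0,0.07],[0,0,0.07],[0,0,0.07],[0,0,0.07]],"turn":[[0,0,0],[0,0,0],[0,0,0],[0,0,0],[0,0,0],[0,0,0],[0,0,0],[0,0,0],[0,0,0],[0,0,0],[0,0,0]]}' 60
```

```text
clock: 6.25
ee_pos: [532.4, -50.5, 5.6]
eef_rot: [0.014, 1.0, 0.0, 0.0]
force: [-0.6, -0.1, 0.8]
finger_gap: 14.3
grasp_force: 59.9
```

```bash
python3 -m pendant '{"claw":[-1,-1,-1,-1,-1],"travel":[[0,0,-0.08],[0,0,-0.16],[0,0,-0.27],[0,0,-0.27],[0,0,-0.27]],"turn":[[0,0,0],[0,0,0],[0,0,0],[0,0,0],[0,0,0]]}' 60; python3 -c "
from h import *
go([505,220.2,85],33.8)
p,d=optics.snapshot('scene'); cv2.imwrite('pics/d.png',p[100:320,200:520,::-1])"
```

```text
clock: 6.75
ee_pos: [532.3, -50.5, 86.7]
eef_rot: [0.014, 1.0, 0.0, 0.0]
force: [-0.3, -0.3, -1.4]
finger_gap: 14.2
grasp_force: 59.9
travel [0.1167 0.8994 0.0057] turn [4.000e-04 6.000e-04 9.096e-01] at [532.3 -50.5  86.7] t 6.75
```

View pics/d.png

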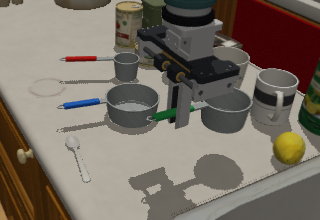

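The medium cup is lifted and level. Next I carry it over the large cup while turning it.

```bash
python3 -m pendant '{"claw":[-1,-1,-1,-1,-1,-1,-1,-1,-1,-1,-1,-1,-1],"travel":[[0.01,0.09,0],[0.02,0.18,0],[0.03,0.27,0],[0.04,0.36,0],[0.05,0.45,0],[0.07,0.54,0],[0.08,0.63,0],[0.09,0.72,0],[0.1,0.81,0],[0.117,0.9,0],[0.117,0.9,0],[0.117,0.9,0],[0.117,0.9,0]],"turn":[[0,0,0.09],[0,0,0.18],[0,0,0.27],[0,0,0.36],[0,0,0.45],[0,0,0.54],[0,0,0.63],[0,0,0.72],[0,0,0.81],[0,0,0.91],[0,0,0.91],[0,0,0.91],[0,0,0.91]]}' 60; python3 -c "
from h import *
go([505,220.2,9.5],33.8)
p,d=optics.snapshot('scene'); t,d2=optics.snapshot('top'); cv2.imwrite('pics/e.png',np.hstack([cv2.resize(p[100:260,200:400,::-1],None,fx=2,fy=2),cv2.resize(t[100:260,220:420,::-1],None,fx=2,fy=2)]))"
```

```text
clock: 8.1
ee_pos: [504.6, 218.6, 85.7]
eef_rot: [0.471, 0.882, -0.001, -0.0]
force: [-0.1, -0.3, -1.6]
finger_gap: 14.1
grasp_force: 59.9
travel [0.0039 0.0047 0.254 ] turn [-0.0019  0.0008 -0.001 ] at [504.6 218.6  85.7] t 8.1
```

View pics/e.png

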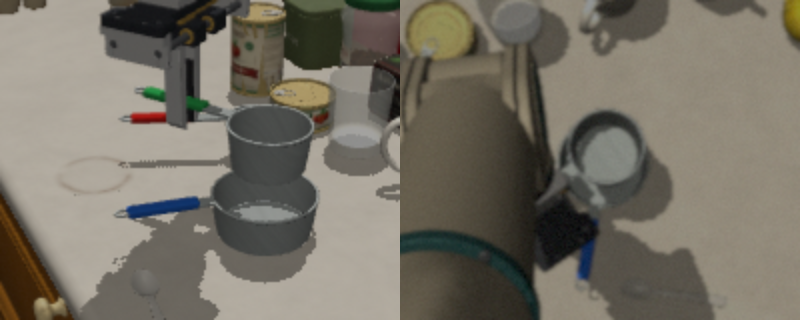

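The medium cup hangs level and looks centred above the large one, at about (270,145) in the left crop. I'll lower it.

```bash
python3 -m pendant '{"claw":[-1,-1,-1,-1,-1,-1,-1,-1,-1],"travel":[[0.004,0.004,0],[0.004,0.004,0.07],[0.004,0.004,0.13],[0.004,0.004,0.18],[0.004,0.004,0.22],[0.004,0.004,0.235],[0.004,0.004,0.245],[0.004,0.004,0.255],[0.004,0.004,0.255]],"turn":[[0,0,0],[0,0,0],[0,0,0],[0,0,0],[0,0,0],[0,0,0],[0,0,0],[0,0,0],[0,0,0]]}' 60
```

```text
clock: 9.1
ee_pos: [505.6, 222.1, 10.2]
eef_rot: [0.471, 0.882, 0.0, 0.0]
force: [0.4, -0.2, 0.2]
finger_gap: 14.2
grasp_force: 59.9
```

The force changed by the cup's weight, so it has touched down. I'll open partly and retreat upward.

```bash
python3 -m pendant '{"claw":[-0.4,-0.4,-0.4,-0.4,-0.4,-0.4,-0.4,0,0,0,0],"travel":[[0,0,0],[0,0,0],[0,0,0],[0,0,0],[0,0,-0.05],[0,0,-0.15],[0,0,-0.3],[0,0,-0.4],[0,0,-0.4],[0,0,-0.4],[0,0,-0.4]],"turn":[[0,0,0],[0,0,0],[0,0,0],[0,0,0],[0,0,0],[0,0,0],[0,0,0],[0,0,0],[0,0,0],[0,0,0],[0,0,0]]}' 60
python3 -c "
from h import *
g=np.array([628.5,289.3])+98*np.array([np.cos(np.radians(157)),np.sin(np.radians(157))]);print(g)
go([*g,85],67)"
```

```text
clock: 10.2
ee_pos: [504.1, 221.8, 128.8]
eef_rot: [0.471, 0.882, -0.001, -0.001]
force: [-0.2, 0.6, 0.7]
finger_gap: 46.6
grasp_force: 0.0
[538.29052436 327.59165059]
travel [0.2295 0.2911 0.1456] turn [-0.0019 -0.0012 -0.5535] at [504.1 221.8 128.8] t 10.2
```

```bash
python3 -m pendant '{"claw":[0,0,0,0,0,0,0,0,0],"travel":[[0.08,0.1,0],[0.15,0.2,0],[0.23,0.29,0],[0.23,0.29,0.08],[0.23,0.29,0.145],[0.23,0.29,0.145],[0.23,0.29,0.145],[0.23,0.29,0.145],[0.23,0.29,0.145]],"turn":[[0,0,-0.14],[0,0,-0.28],[0,0,-0.42],[0,0,-0.553],[0,0,-0.553],[0,0,-0.553],[0,0,-0.553],[0,0,-0.553],[0,0,-0.553]]}' 60
python3 - <<'E'
from h import *
go([538.3,327.6,8.6],67)
p,d=optics.snapshot('scene'); t,d2=optics.snapshot('top'); cv2.imwrite('pics/f.png',np.hstack([cv2.resize(p[100:260,200:400,::-1],None,fx=2,fy=2),cv2.resize(t[100:260,220:420,::-1],None,fx=2,fy=2)]))
for c,z,bt,bs in(('blue',46,(290,190,340,260),(240,180,310,225)),('green',53,(230,160,330,260),(240,130,330,200))):
  for n,im,b in(('top',t,bt),('scene',p,bs)):
    try:
      k,o,e,a,zz=handle(n,im,c,z+(4 if n=='top' else 2),b); mid=o+e*(a+zz)/2
      print(c,n,k,mid.round(1),round(zz-a,1),np.degrees(np.arctan2(e[1],e[0])).round(1),(mid-108*e).round(1))
    except Exception as x: print(c,n,x)
E
```

```text
clock: 11.1
ee_pos: [539.7, 327.9, 87.4]
eef_rot: [0.2, 0.98, 0.001, 0.001]
force: [-0.6, 0.3, 0.2]
finger_gap: 47.2
grasp_force: 0.0
travel [ 0.0042 -0.0031  0.2626] turn [ 0.0012  0.0008 -0.0011] at [539.7 327.9  87.4] t 11.1
blue top 149 [454.1 161.7] 69.9 168.9 [560.1 141. ]
blue scene 220 [453.4 158.1] 72.9 169.2 [559.5 137.9]
green top 132 [500.4 228.4] 68.8 124.5 [561.5 139.4]
green scene 162 [498.5 225.7] 71.6 123.8 [558.5 135.9]
```

View pics/f.png

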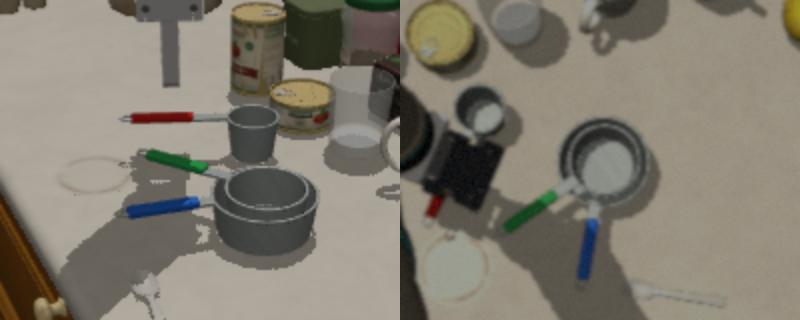

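The medium cup is seated and upright with its handle 45° from the blue one. The gripper is above the red grip, so I descend and grip.

```bash
python3 -m pendant '{"claw":[0,0,0,0,0,-1,-1,-1,-1,-1,-1,-1,-1],"travel":[[0.004,0,0.1],[0.004,0,0.19],[0.004,0,0.24],[0.004,0,0.262],[0.004,0,0.262],[0.004,0,0.262],[0.004,0,0.262],[0.004,0,0.262],[0.004,0,0.262],[0.004,0,0.262],[0.004,0,0.262],[0.004,0,0.262],[0.004,0,0.262]],"turn":[[0,0,0],[0,0,0],[0,0,0],[0,0,0],[0,0,0],[0,0,0],[0,0,0],[0,0,0],[0,0,0],[0,0,0],[0,0,0],[0,0,0],[0,0,0]]}' 60
```

```text
clock: 12.5
ee_pos: [538.0, 328.5, 8.0]
eef_rot: [0.2, 0.98, 0.0, -0.0]
force: [-0.4, 0.2, 0.6]
finger_gap: 14.3
grasp_force: 60.0
```

```bash
python3 -m pendant '{"claw":[-1,-1,-1,-1,-1],"travel":[[0,0,-0.1],[0,0,-0.2],[0,0,-0.3],[0,0,-0.3],[0,0,-0.3]],"turn":[[0,0,0],[0,0,0],[0,0,0],[0,0,0],[0,0,0]]}' 60; python3 -c "
from h import *
go([578.4,234.7,98],-10.8)"
```

```text
clock: 13.0
ee_pos: [537.9, 328.2, 98.0]
eef_rot: [0.2, 0.98, 0.0, 0.0]
force: [-0.2, 0.2, -1.4]
finger_gap: 14.3
grasp_force: 60.0
travel [-2.461e-01 -2.340e-01 -1.000e-04] turn [ 3.000e-04 -2.000e-04  1.296e+00] at [537.9 328.2  98. ] t 13.0
```

```bash
python3 -m pendant '{"claw":[-1,-1,-1,-1,-1,-1,-1,-1],"travel":[[-0.02,-0.02,0],[-0.04,-0.04,0],[-0.06,-0.06,0],[-0.08,-0.08,0],[-0.1,-0.1,0],[-0.12,-0.12,0],[-0.12,-0.12,0],[-0.12,-0.12,0]],"turn":[[0,0,0.11],[0,0,0.22],[0,0,0.33],[0,0,0.44],[0,0,0.55],[0,0,0.65],[0,0,0.65],[0,0,0.65]]}' 60; python3 -c "
from h import *
go([578.4,234.7,98],-10.8)"
```

```text
clock: 13.8
ee_pos: [556.1, 280.9, 96.5]
eef_rot: [0.514, 0.858, -0.001, -0.001]
force: [-0.2, 0.5, -0.4]
finger_gap: 14.1
grasp_force: 60.0
travel [-0.1709 -0.0069 -0.005 ] turn [-0.0023  0.0007  0.6482] at [556.1 280.9  96.5] t 13.8
```

```bash
python3 -m pendant '{"claw":[-1,-1,-1,-1,-1,-1,-1,-1,-1],"travel":[[-0.03,0,0],[-0.06,0,0],[-0.09,0,0],[-0.12,0,0],[-0.15,-0.007,0],[-0.17,-0.007,0],[-0.17,-0.007,0],[-0.17,-0.007,0],[-0.17,-0.007,0]],"turn":[[0,0,0.11],[0,0,0.22],[0,0,0.33],[0,0,0.44],[0,0,0.55],[0,0,0.648],[0,0,0.648],[0,0,0.648],[0,0,0.648]]}' 60; python3 - <<'E'
from h import *
go([578.4,234.7,15.8],-10.8)
p,d=optics.snapshot('scene'); t,d2=optics.snapshot('top'); cv2.imwrite('pics/g.png',np.hstack([cv2.resize(p[80:260,200:400,::-1],None,fx=2,fy=2),cv2.resize(t[80:260,220:420,::-1],None,fx=2,fy=2)]))
E
```

```text
clock: 14.7
ee_pos: [578.6, 236.0, 97.6]
eef_rot: [0.77, 0.638, -0.0, -0.0]
force: [0.5, 0.1, -0.9]
finger_gap: 14.4
grasp_force: 60.0
travel [-0.0044  0.0003  0.2726] turn [-0.0008 -0.0004  0.0012] at [578.6 236.   97.6] t 14.7
```

View pics/g.png

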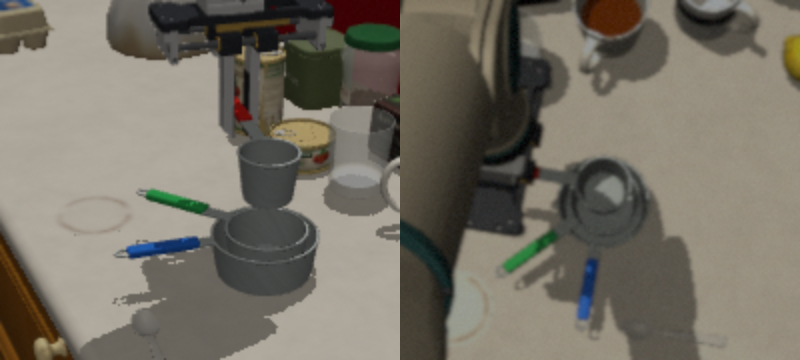

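The small cup hangs level above the medium one, at about (270,170) in the left crop, with its handle to the left. I'll lower it.

```bash
python3 -m pendant '{"claw":[-1,-1,-1,-1,-1,-1,-1,-1,-1],"travel":[[-0.004,0,0.06],[-0.004,0,0.12],[-0.004,0,0.17],[-0.004,0,0.21],[-0.004,0,0.235],[-0.004,0,0.25],[-0.004,0,0.262],[-0.004,0,0.271],[-0.004,0,0.271]],"turn":[[0,0,0],[0,0,0],[0,0,0],[0,0,0],[0,0,0],[0,0,0],[0,0,0],[0,0,0],[0,0,0]]}' 60
```

```text
clock: 15.7
ee_pos: [579.1, 233.8, 16.7]
eef_rot: [0.771, 0.637, 0.0, 0.0]
force: [-0.3, -0.9, 0.5]
finger_gap: 14.2
grasp_force: 60.0
```

```bash
python3 -m pendant '{"claw":[-0.4,-0.4,-0.4,-0.4,-0.4,-0.4,-0.4,-0.4,-0.4,-0.4,-0.4,-0.4],"travel":[[0,0,0],[0,0,0],[0,0,0],[0,0,0],[0,0,-0.05],[0,0,-0.15],[0,0,-0.3],[0,0,-0.4],[0.2,0,-0.5],[0.5,0,-0.5],[0.5,0,-0.5],[0.5,0,-0.5]],"turn":[[0,0,0],[0,0,0],[0,0,0],[0,0,0],[0,0,0],[0,0,0],[0,0,0],[0,0,0],[0,0,0],[0,0,0],[0,0,0],[0,0,0]]}' 60
python3 - <<'E'
from h import *
p,d=optics.snapshot('scene'); t,d2=optics.snapshot('top'); cv2.imwrite('pics/i.png',np.hstack([cv2.resize(p[80:260,200:400,::-1],None,fx=2,fy=2),cv2.resize(t[80:260,220:420,::-1],None,fx=2,fy=2)]))
for c,z,bt,bs in(('blue',46,(290,190,340,260),(240,180,310,225)),('green',53,(250,160,330,260),(240,160,330,200)),('red',60,(240,150,310,210),(270,100,340,180))):
  for n,im,b in(('top',t,bt),('scene',p,bs)):
    try:
      k,o,e,a,zz=handle(n,im,c,z+(4 if n=='top' else 2),b); e=e if e[1]>0 else -e; mid=o+e*((im is t)*0)
      print(c,n,k,mid.round(1),round(zz-a,1),np.degrees(np.arctan2(e[1],e[0])).round(1),(mid-108*e).round(1))
    except Exception as x: print(c,n,x)
E
```

```text
clock: 16.9
ee_pos: [606.1, 390.5, 167.4]
eef_rot: [0.768, 0.64, 0.002, -0.002]
force: [0.9, 0.4, -0.4]
finger_gap: 28.2
grasp_force: 0.0
blue top 156 [454.7 161.7] 68.7 169.4 [560.8 141.8]
blue scene 221 [453.1 158.2] 72.9 169.5 [559.3 138.5]
green top 139 [500.4 228.5] 70.0 124.0 [560.7 139. ]
green scene 160 [499.  224.6] 71.7 123.3 [558.4 134.4]
red top 171 [581.4 243.4] 70.9 78.8 [560.3 137.5]
red scene 109 [579.3 239.5] 75.2 78.2 [557.3 133.7]
```

View pics/i.png

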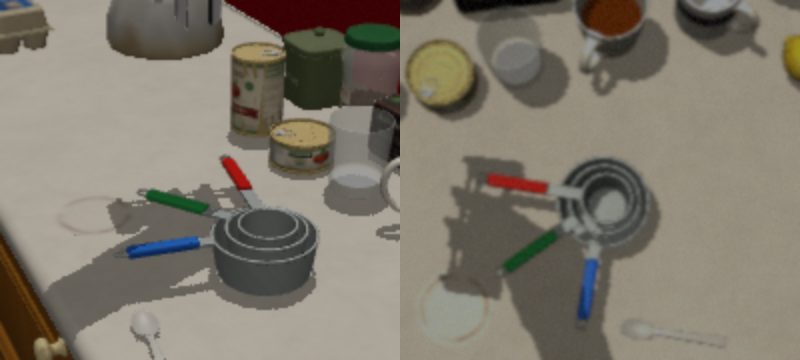

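The cups are nested upright with the handles at about 169°, 124° and 79°, and the arm is clear of them. I'll hand it in.

```bash
python3 -m pendant '{"claw":[-0.4,-0.4,-0.4],"travel":[[0,0,0],[0,0,0],[0,0,0]],"turn":[[0,0,0],[0,0,0],[0,0,0]]}'; python3 -c "
from bench import manip
print(manip.hand_in())"
```

```text
clock: 17.3
ee_pos: [607.7, 379.2, 167.0]
eef_rot: [0.772, 0.636, -0.0, 0.0]
force: [0.4, -0.5, 0.5]
finger_gap: 28.2
grasp_force: 0.0
the job is handed in; nothing more can be done
None
```

The job is handed in at 17.3 s: the medium cup is seated in the large one and the small one in the medium, upright in the last pictures, handles fanned about 45° apart and the arm clear (one early grasp closed on air and was redone).

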